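# Shift the shear machine into test feed and start it

### The job

The last user left the shear machine's gear lever somewhere in the left-hand track. Set the machine going on its slow test feed: push the lever through the H-gate with your fingertips, without forcing it, into the slot at the far end of the right-hand track (far and right as seen from the robot's side), fully home. Only then press the small flat start button on the sloping panel right down, let it come back up, and leave the lever in its slot. Keep off the mushroom stop button and leave the tins, tools, bottle and everything else lying about where they are.

Things in the scene. Friction and masses are not known exactly. Their poses are not given: they have to be found in the camera images.
- machine: Direct shear machine, fixed, grey, 920 mm long, 260 deep. Origin on the bench under the centre of its drive box (x -130 to 130, y -140 to 140 mm). x points from its front (robot's side) to its back, y to its left seen from the front, z up; it may be turned by 0.2 rad. The bed with carriage and proving ring (to 215 mm high) runs off to the right (-y); a hand wheel stands 40 mm out of the left end.
- deck (a point): Centre of the drive box's flat deck, 155 mm above the bench; the deck is 180 mm front to back and 280 mm wide and carries the gate plate. In front of it the control panel slopes down towards the robot at 29 degrees. Axes as the machine's.
- gate_centre (a point): Centre of the upper face (166 mm above the bench) of the gate plate, aluminium, 104 x 104 mm. Its H slot is 13.5 mm wide: two tracks run front to back at y = +20 (left) and y = -20 mm (right); the stem's centre can go from x = -24 (near slot) to x = +24 mm (far slot) in each. One cross channel joins them at x = 0 (neutral); corners rounded 3 mm. Axes as the machine's.
- far_right_slot (a point): End of the far right slot in the gate plate (test feed): where the centre of the stem stands when the lever is fully home there; on the plate's upper face.
- lever_pivot (a point): Point about which the lever tilts, inside the drive box, 95 mm below gate_centre. The lever is stiff (about 4 N at the ball), has no spring, and stays where it is left. It starts in the left track, anywhere from the near to the far slot.
- lever_ball (a point): Centre of the black ball, 32 mm in diameter, on the gear lever (steel stem 10 mm thick), 180 mm from lever_pivot. Upright it is 251 mm above the bench, in the slot corners about 10 mm lower. It travels twice as far as the stem in the plate: 39 mm left and right of the gate centre in the two tracks, 46 mm ahead (far) and behind (near) at the slot ends.
- lever_fore_aft (a joint): Tilt of the gear lever front to back, rad: 0 in neutral, +0.26 fully home in a far slot (away from the robot), -0.26 fully home in a near slot.
- lever_across (a joint): Tilt of the gear lever sideways, rad: -0.22 in the left track, +0.22 in the right track (as seen from the robot's side).
- start_button (a joint): Travel of the start button, m: 0 released, 0.005 fully pressed (springs back by itself; about 5 N).
- start_button_top (a point): Centre of the face of the start button: small flat-topped round black button, 24 mm in diameter, in a steel collar of 40 mm, on the left half of the sloping panel. It stands 21 mm out of the panel (9 mm out of its collar) and moves square to the panel, which slopes 29 degrees, so straight down from above also works.
- stop_button (a joint): Travel of the stop button, m: 0 released, 0.005 fully pressed.
- stop_button_top (a point): Centre of the top of the stop button: black mushroom head, 40 mm in diameter, on the right half of the panel, 130 mm to the right of the start button. Not to be pressed.
- deck_tin: Loose round aluminium tin with lid, 50 mm in diameter, 30 mm high, on the deck to the right of the gate; origin under its centre.
- spanner: Loose steel spanner, 150 mm long, lying on the deck to the left of the gate.
- bench_tin: Loose round aluminium tin, 60 mm in diameter, 40 mm high, on the bench about 170 mm left of the drive box; origin under its centre.
- cutter_ring: Loose steel ring, 68 mm in diameter, 22 mm high, on the deck to the right of the gate, in front of the tin; origin under its centre.
- wash_bottle: Loose white wash bottle, 68 mm in diameter, 200 mm high with its spout, on the bench to the left of the drive box; origin under its centre.

How it is judged:
On the way, in this order (a step that is already met when the one before it is completed fails the run):
1. the lever is fully home in the far right slot (value of joint lever_fore_aft above 0.235 rad and value of joint lever_across above 0.18 rad), for 0.2 s.
2. the start button is pressed down with the lever still home (all of step 1 and value of joint start_button above 0.004 m), for 0.1 s.
At the end, for the whole second after the job is handed in: The lever stands fully home in the far right slot (fore-aft tilt above 0.235 of 0.26 rad, across tilt above 0.18 of 0.22 rad) and at rest, the start button has been pressed and is back up (under 1 mm), the stop button is up, and every loose thing is where it was and at rest (all of step 1 and value of joint each of start_button, stop_button below 0.001 m and velocity of joint lever_fore_aft between -0.05 and 0.05 rad/s and velocity of joint lever_across between -0.05 and 0.05 rad/s and linear speed of each of deck_tin, cutter_ring, spanner, bench_tin, wash_bottle below 0.02 m/s); the robot touches nothing.
It fails at once if the start button is pressed (over 2.5 mm) while the lever is not home (value of joint start_button above 0.0025 m and not (value of joint lever_fore_aft above 0.235 rad and value of joint lever_across above 0.18 rad)).
It fails at once if the stop button is pressed (over 2 mm) (value of joint stop_button above 0.002 m).
It fails at once if the lever is forced (over 40 N) (contact force between any of the fingers, the arm and lever_across above 40 N).
It fails at once if a loose thing is moved more than 25 mm, lifted or knocked over (distance of any of deck_tin, cutter_ring, spanner, bench_tin, wash_bottle from where it was at the start of the episode above 0.025 m or angle between any of deck_tin, cutter_ring, spanner, bench_tin, wash_bottle's own z axis and vertical above 0.35 rad).
It also fails if it takes over 59 s, if anything falls off the work surface, if the arm or the gripper's body presses on something with over 40 N, if the wrist force passes 120 N, or if a joint passes its speed limit or range.

### The arm

A 6-joint arm with a two-finger parallel gripper is mounted at the origin on the work surface. World frame = base frame: x ahead of the robot, y to its left, z up, the work surface at z = 0. Lengths are in m, angles in rad, forces in N, time in s.
With the tool pointing down it reaches from about 0.225 to 0.875 m from the base axis. Payload 3.4 kg.
Tool frame: the origin (TCP) lies at the very end of the fingers, on their centre line; the grasp point (between the pads) lies 19 mm behind it (grip_depth is the distance from the TCP to the grasp point, in m); x points along the fingers, z is the direction in which the jaws open and shut, and the axes are right-handed (so a half turn about x gives the same grasp; the last joint's range is limited). The gripper opens to 85 mm and grips with 20 to 120 N. Pads are 22 mm wide; open, the fingers measure 114 mm over their backs; the gripper's body (76 mm by 85 mm) begins 54 mm behind the grasp point. The pads swing forward as they close: fully open they stand 13 mm farther back than shut.
Start: joints at [1.068, 0.276, 1.505, -0, 1.361, -0.121], TCP at [0.214, 0.534, 0.231] pointing down, gripper open.
Joint ranges: [-2.89, 2.89], [-0.75, 2.08], [0.22, 2.7], [-1.18, 4.32], [0.11, 2.71], [-2.7, 2.7]. Speed limits (rad/s): [2.57, 2.57, 3.14, 3.14, 3.14, 3.14].

### API

Orientations are given as a unit quaternion [w, x, y, z].
In Python, from rig import get_state, get_image, sign_off, grip_depth gives the robot as it stands. The module is installed in compiled form; this text tells all that it offers.
- The arm moves only by the tool arm_command, never from a script. Its argument "series" is a list of rows, each an object with "dp": the shift along the tool's x, y, z scaled (see below), a list of three; "angular": the turn, a rotation vector about the tool's x, y, z scaled (see below), a list of three; "gripper": the finger opening in mm, from 0 to 85.4. A call has exactly 8 rows; each row shifts and turns the pose as measured when the row begins, along the tool's axes as they then stand; what a row does not reach is not made up. The controller multiplies each number of a shift by 0.12 m and each number of a turn by 90 degrees. A row lasts 1/8 s, in which the tool goes at most 62.5 mm and 10.7 degrees, less where a joint would pass 70% of its speed; a pose out of reach is approached as far as the arm can. A call with a number of a shift or a turn outside -1 to 1 is refused whole. A call with a gripper value outside its range is refused whole. The fingers move at their own pace and stop on an object; "grip_force" is the grip in N (left out, the last holds). Time passes only in rows, so rows that do not move let the fingers close, or fill a call up. It gives the time, the measured TCP pose, the force and the opening at its end, in the units of the state.
- get_state(): the state, without advancing time (a new reading comes with each control period).
- get_image(name): name is "scene" or "top" or "wrist"; returns a dict with "image" (480x640x3 uint8, blue, green, red), "depth" (480x640 float32, m along the optical axis (not along the pixel's ray), 0 where there is no reading), "mtx" (3x3 intrinsics, pixels), "view" (4x4, takes a point from world to camera coordinates); the wrist camera has in their place "mount" (4x4, takes a point from camera to tool coordinates, whose origin is the TCP and whose axes are the tool frame's). Camera axes: x right, y up, looking along -z (the intrinsics and any distortion apply to the point x, -y, -z); pixel columns grow to the right and rows downward; lengths in m; the calibration is good to about 2 mm. The wrist camera is an equidistant fisheye: a pixel r from the principal point sees the ray r / f radians off the axis. A picture is of the moment at which its call begins: read the wrist's pose just before it.
- sign_off(): hands the job in, once; it reports no verdict.
The state is a dict: "clock": time; "qpos": joint angles; "qd": joint speeds; "effort": joint torques, N m; "position": TCP position; "ee_rot": TCP orientation; "contact_force": force on the tool from outside, world axes, zero at the start; "moment": the same for the moment, N m; "width": finger opening in m.
Only numpy, scipy, OpenCV 4.12 (cv2) and the standard library are available. Lean on these libraries where they do the work, as an engineer would, in place of code of your own. Each camera call takes 0.05 s, during which the arm holds its last target. There are 200 camera calls.

## Working session

There is one attempt and no reset: what is moved stays moved. The work goes in short steps, Python scripts to look and compute and a tool call to move; the robot and the scene stay as the last step left them, time stands still between calls to the robot, and variables do not carry over. Pictures are saved under pics/ and viewed, about 8 in all and at most 12, crops included, and the job is handed in when it is done.

Besides the shell and the picture viewer there is one more tool, called as a command line: name --argument value ..., lists and objects as JSON in quotes. arm_command: Moves the arm, as the interface text tells. Its arguments: {"type":"object","properties":{"series":{"type":"array","items":{"type":"object","properties":{"dp":{"type":"array","items":{"type":"number"}},"angular":{"type":"array","items":{"type":"number"}},"gripper":{"type":"number"}}}},"grip_force":{"type":"number"}},"required":["series"]}

```bash
mkdir -p pics
cat > h.py <<'E'
import numpy as np, cv2, pickle
from rig import get_state, get_image
def snap(n,tag):
    s=get_state(); d=get_image(n); d['state']=s
    pickle.dump(d,open(f'pics/{tag}.pkl','wb')); cv2.imwrite(f'pics/{tag}.png',d['image']); return d
def load(tag): return pickle.load(open(f'pics/{tag}.pkl','rb'))
def px2w(d,u,v,z=None):
    """depth-based (z None) or plane z intersection, for scene/top"""
    K=d['mtx']; Vi=np.linalg.inv(d['view'])
    r=np.array([(u-K[0,2])/K[0,0],-(v-K[1,2])/K[1,1],-1.])
    o=Vi[:3,3]; w=Vi[:3,:3]@r
    if z is None:
        D=d['depth'][int(round(v)),int(round(u))]; return o+w*D
    return o+w*(z-o[2])/w[2]
def w2px(d,p):
    c=d['view']@np.append(p,1); K=d['mtx']
    return np.array([K[0,0]*c[0]/-c[2]+K[0,2], K[1,1]*-c[1]/-c[2]+K[1,2]])
E
python3 - <<'E'
from h import *
for n in('scene','top'):
    d=snap(n,n+'0'); print(n,d['mtx'],d['view'],{k:v for k,v in d.items() if k not in('image','depth','mtx','view','state')})
print(get_state())
E
```

```text
scene [[477.37736272   0.         322.99156471]
 [  0.         477.37736272 239.34152392]
 [  0.           0.           1.        ]] [[-0.28019596  0.95986025  0.01259033  0.04823243]
 [-0.72036483 -0.21891679  0.65814128  0.34384085]
 [ 0.63447989  0.1753389   0.75278917 -1.44281398]
 [ 0.          0.          0.          1.        ]] {}
top [[569.75836661   0.         325.27915494]
 [  0.         569.75836661 245.58220845]
 [  0.           0.           1.        ]] [[ 0.01338274 -0.99969978  0.02052442  0.10208296]
 [ 0.99113627  0.01597578  0.13188505 -0.60816704]
 [-0.13217335  0.01857751  0.99105251 -1.10989471]
 [ 0.          0.          0.          1.        ]] {}
{'clock': 0.1, 'qpos': array([ 1.06798395e+00,  2.76559349e-01,  1.50598159e+00, -1.93586266e-05,
        1.36073156e+00, -1.21004711e-01]), 'qd': array([ 0.00177362, -0.00096987, -0.00244283,  0.00049974,  0.00066821,
        0.00112644]), 'effort': array([ 1.70225670e-03, -4.17702377e+01, -2.46405047e+01, -1.50732321e-04,
        5.87253337e-03, -5.56814098e-05]), 'position': array([0.21403133, 0.53317772, 0.23052043]), 'ee_rot': array([ 0.58526323, -0.3963212 ,  0.58631427,  0.39576765]), 'contact_force': array([ 0.03617556,  0.75011232, -0.75059151]), 'moment': array([-0.01652115, -0.00783608,  0.0449617 ]), 'width': 0.0849299349425594}
```

View pics/scene0.png

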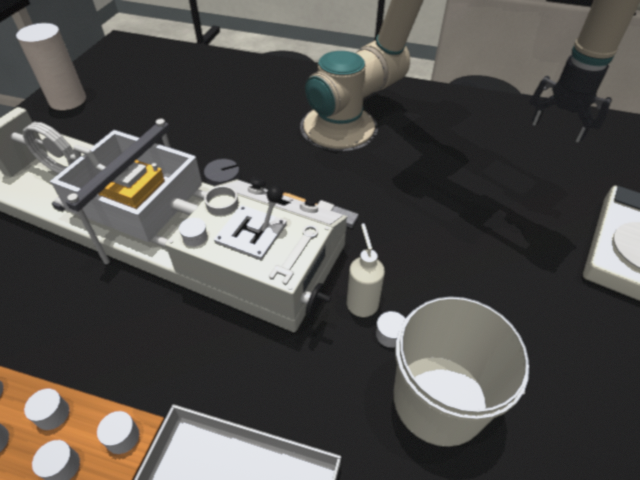

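View pics/top0.png

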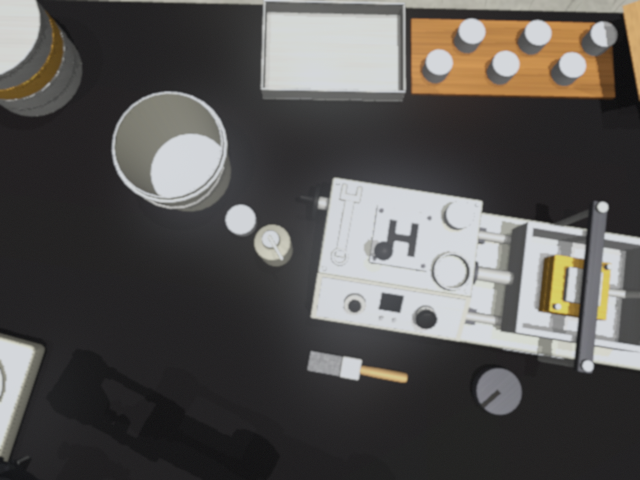

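The scene view shows the gate plate at about (250,233) and the ball at (275,195). In the top view, the plate is at about (402,238), the ball at (384,250) towards the near end of the left track, the start button at (354,304) and the stop button at (426,318). I'll enlarge the top view.

Run:
```python
from h import *
d=load('top0'); c=d['image'][170:345,300:500]; cv2.imwrite('pics/crop1.png',cv2.resize(c,None,fx=4,fy=3.4286,interpolation=cv2.INTER_CUBIC) if 0 else cv2.resize(c[:150+25],(800,700))[:600] if 0 else cv2.resize(d['image'][175:325,300:500],(800,600),interpolation=cv2.INTER_CUBIC))
```

```text
(no output)
```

View pics/crop1.png

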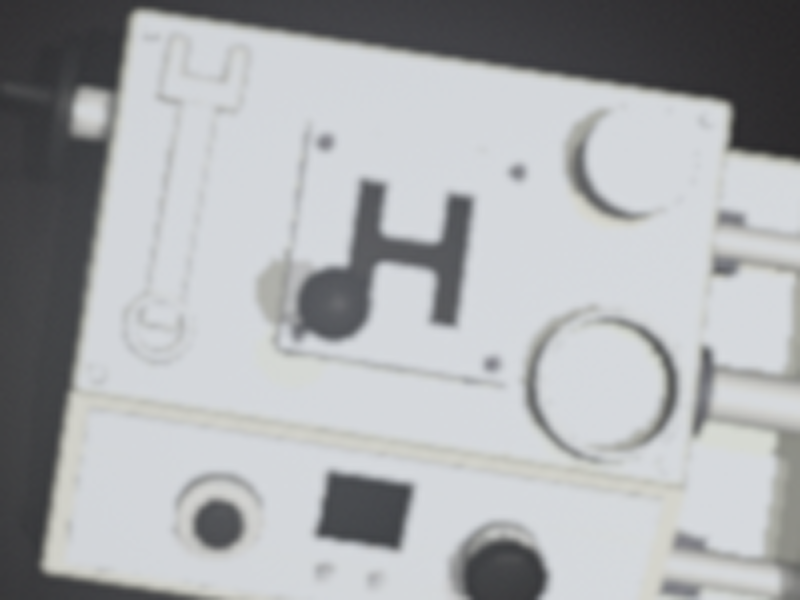

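```bash
cat > geo.py <<'E'
from h import *
d=load('top0')
P=lambda u,v,z=None: px2w(d,u/4+300-.375,v/4+175-.375,z)
sc=[P(*p,.166) for p in[(325,142),(517,172),(298,333),(491,364)]]
G=np.mean(sc,0)
ex=(sc[0]+sc[1]-sc[2]-sc[3])/2; yaw=np.arctan2(ex[1],ex[0])
ey=(sc[0]+sc[2]-sc[1]-sc[3])/2; yaw2=np.arctan2(-ey[0],ey[1])
E
python3 - <<'E'
from geo import *
print('G',G,'yaw',yaw,yaw2,np.linalg.norm(ex),np.linalg.norm(ey))
print('H cross',P(411,252,.166))
dk=[P(*p,.155) for p in[(137,10),(731,103)]]; e=dk[0]-dk[1]; print('deck far edge',dk,np.arctan2(-e[0],e[1]),np.linalg.norm(e))
R=np.array([[np.cos(yaw2),-np.sin(yaw2)],[np.sin(yaw2),np.cos(yaw2)]])
loc=lambda p:(R.T@(p[:2]-G[:2]))*1e3
print('far ends', loc(P(373,181,.166)),loc(P(460,195,.166)),loc(P(444,325,.166)))
for z in(.241,.246): b=P(334,303,z); print('ball',b,loc(b))
print('balldepth',P(334,303), 'plate depth',P(408,340),P(508,280),'deck',P(250,250))
for n,p in dict(start=(218,525),stop=(505,572)).items():
    q=P(*p); print(n,q,loc(q))
print('tin',loc(P(635,160)),'ring',loc(P(603,385,.177)))
# scene cross-check
s=load('scene0'); print('scene ball',px2w(s,275,195))
for x in (-46,):
  pass
print('scene proj G',w2px(s,G))
# bottle
print('bottle top',px2w(d,272,240),px2w(s,366,230))
E
```

```text
G [ 0.60626633 -0.02379931  0.166     ] yaw -0.14037831434282047 -0.14240267053678812 0.08820709472859216 0.08773315734923331
H cross [ 0.60638104 -0.02523338  0.166     ]
deck far edge [array([0.71860076, 0.09907841, 0.155     ]), array([ 0.6798098 , -0.17503109,  0.155     ])] -0.1405827775711665 0.2768406678309169
far ends [29.72121177 20.0631601 ] [ 29.62187244 -19.7549512 ] [-30.11225658 -20.6070355 ]
ball [0.57320444 0.01861399 0.241     ] [-38.74660283  37.29177735]
ball [0.5725722  0.01922105 0.246     ] [-39.45860526  37.80296817]
balldepth [0.57108945 0.02064474 0.25772604] plate depth [ 0.5666361  -0.02387199  0.16492385] [ 0.59401488 -0.06843119  0.16854569] deck [0.60771629 0.04644613 0.15518582]
start [0.4832084  0.06016437 0.15510077] [-133.72860158   65.6491716 ]
stop [ 0.46400266 -0.0663933   0.16542732] [-134.7786414   -62.35317672]
tin [ 53.21761    -91.25417612] ring [-47.02316805 -92.28892577]
scene ball [0.58551505 0.02541661 0.25080706]
scene proj G [250.47287066 228.35667797]
bottle top [0.59498543 0.20725856 0.18892804] [ 0.3909133   0.17334191 -0.00224092]
```

```bash
cat > plan.py <<'E'
from geo import *
from scipy.spatial.transform import Rotation as Ro
YAW=-0.141; G=np.array([.6063,-.0242,.166])
M=Ro.from_euler('z',YAW).as_matrix()
def w(lx,ly,z): return np.append((G+M@[lx/1e3,ly/1e3,0])[:2],z)   # local mm -> world
def lo(p): q=M.T@(np.asarray(p)-G); return np.r_[q[:2]*1e3,p[2]*1e3]
def pose():
    s=get_state(); q=s['ee_rot']; return s,s['position'],Ro.from_quat([q[1],q[2],q[3],q[0]])
def tgt(sgn=1):  # tool x down, tool z along sgn*machine y
    x=np.array([0,0,-1.]); z=sgn*M[:,1]; return Ro.from_matrix(np.c_[x,np.cross(z,x),z])
def best(R): return min((tgt(1),tgt(-1)),key=lambda T:(R.inv()*T).magnitude())
def rows(pts,n,turn=True):
    """pts: world waypoints, n: rows for each leg"""
    s,p,R=pose(); T=best(R); p=p.copy()
    print('local now',lo(p).round(1),'roterr deg',np.degrees((R.inv()*T).as_rotvec()).round(1),'F',s['contact_force'].round(1),'t',s['clock'],'w',s['width'])
    for q,k in zip(pts,n):
        for i in range(k):
            st=(q-p)/(k-i); rv=(R.inv()*T).as_rotvec() if turn else np.zeros(3)
            a=np.degrees(np.linalg.norm(rv)); rv=rv*min(1,10/max(a,1e-9))
            print('dp',(R.inv().apply(st)/.12).round(3),'ang',(rv/(np.pi/2)).round(3)); p=p+st; R=R*Ro.from_rotvec(rv)
E
python3 - <<'E'
from plan import *
s,p,R=pose(); print(R.as_matrix().round(3))
print(lo([.5726,.019,.243]))
rows([np.array([.214,.534,.29])]+[w(-95,40,.29)],[1,13])
E
```

```text
[[-0.001 -0.928  0.373]
 [-0.001  0.373  0.928]
 [-1.     0.    -0.002]]
[-39.43659665  38.0353105  243.        ]
local now [-466.7  496.7  230.5] roterr deg [-13.8  -0.1  -0. ] F [ 0.   0.8 -0.8] t 0.1 w 0.0849299349425594
dp [-0.496  0.003  0.005] ang [-0.111 -0.001 -0.   ]
dp [ 0.    -0.257 -0.277] ang [-0.042 -0.    -0.   ]
dp [ 0.    -0.238 -0.293] ang [-0. -0.  0.]
dp [ 0.    -0.238 -0.293] ang [-0. -0.  0.]
dp [ 0.    -0.238 -0.293] ang [-0. -0.  0.]
dp [ 0.    -0.238 -0.293] ang [-0. -0.  0.]
dp [ 0.    -0.238 -0.293] ang [-0. -0.  0.]
dp [ 0.    -0.238 -0.293] ang [-0. -0.  0.]
dp [ 0.    -0.238 -0.293] ang [-0. -0.  0.]
dp [ 0.    -0.238 -0.293] ang [-0. -0.  0.]
dp [ 0.    -0.238 -0.293] ang [-0. -0.  0.]
dp [ 0.    -0.238 -0.293] ang [-0. -0.  0.]
dp [ 0.    -0.238 -0.293] ang [-0. -0.  0.]
dp [ 0.    -0.238 -0.293] ang [-0. -0.  0.]
```

arm_command --series '[{"dp": [-0.5,0,0],"angular": [-0.11,0,0],"gripper": 0},{"dp": [0,-0.257,-0.277],"angular": [-0.042,0,0],"gripper": 0},{"dp": [0,-0.238,-0.293],"angular": [0,0,0],"gripper": 0},{"dp": [0,-0.238,-0.293],"angular": [0,0,0],"gripper": 0},{"dp": [0,-0.238,-0.293],"angular": [0,0,0],"gripper": 0},{"dp": [0,-0.238,-0.293],"angular": [0,0,0],"gripper": 0},{"dp": [0,-0.238,-0.293],"angular": [0,0,0],"gripper": 0},{"dp": [0,-0.238,-0.293],"angular": [0,0,0],"gripper": 0}]' --grip_force 20

```text
clock: 1.1
position: [0.3815, 0.2558, 0.2888]
ee_rot: [0.528, -0.468, 0.534, 0.466]
contact_force: [1.1, 0.6, 0.6]
width: -0.0005
```

Run:
```python
from plan import *
rows([w(-95,40,.29)],[8])
```

```text
local now [-261.9  245.6  288.8] roterr deg [ 0.8 -0.5 -0.2] F [1.1 0.6 0.6] t 1.1 w -0.00047503184965064406
dp [-0.    -0.171 -0.216] ang [ 0.008 -0.005 -0.002]
dp [-0.001 -0.174 -0.214] ang [0. 0. 0.]
dp [-0.001 -0.174 -0.214] ang [0. 0. 0.]
dp [-0.001 -0.174 -0.214] ang [0. 0. 0.]
dp [-0.001 -0.174 -0.214] ang [0. 0. 0.]
dp [-0.001 -0.174 -0.214] ang [0. 0. 0.]
dp [-0.001 -0.174 -0.214] ang [0. 0. 0.]
dp [-0.001 -0.174 -0.214] ang [0. 0. 0.]
```

arm_command --series '[{"dp": [0,-0.2,-0.25],"angular": [0.008,-0.005,-0.002],"gripper": 0},{"dp": [0,-0.2,-0.25],"angular": [0,0,0],"gripper": 0},{"dp": [0,-0.2,-0.25],"angular": [0,0,0],"gripper": 0},{"dp": [0,-0.2,-0.25],"angular": [0,0,0],"gripper": 0},{"dp": [0,-0.2,-0.25],"angular": [0,0,0],"gripper": 0},{"dp": [0,-0.2,-0.25],"angular": [0,0,0],"gripper": 0},{"dp": [0,-0.2,-0.2],"angular": [0,0,0],"gripper": 0},{"dp": [0,0,0],"angular": [0,0,0],"gripper": 0}]'

```text
clock: 2.1
position: [0.5225, 0.0193, 0.2854]
ee_rot: [0.534, -0.461, 0.537, 0.463]
contact_force: [-0.3, 0.4, 0.1]
width: 0.0
```

Run:
```python
from plan import *
rows([w(-90,39,.233)],[4])
d=snap('wrist','w1'); print(d['mtx'],d['mount'].round(4))
```

```text
local now [-89.1  31.3 285.4] roterr deg [-0.3 -0.1 -0.3] F [-0.3  0.4  0.1] t 2.1 w 2.406843228570923e-06
dp [0.109 0.001 0.016] ang [-0.003 -0.001 -0.004]
dp [0.109 0.002 0.016] ang [ 0.  0. -0.]
dp [0.109 0.002 0.016] ang [ 0.  0. -0.]
dp [0.109 0.002 0.016] ang [ 0.  0. -0.]
[[371.64829954   0.         314.59510427]
 [  0.         371.64829954 237.6625117 ]
 [  0.           0.           1.        ]] [[-2.000e-04  3.055e-01 -9.522e-01 -1.431e-01]
 [ 1.000e-04  9.522e-01  3.055e-01  7.850e-02]
 [ 1.000e+00 -0.000e+00 -2.000e-04  3.000e-04]
 [ 0.000e+00  0.000e+00  0.000e+00  1.000e+00]]
```

View pics/w1.png

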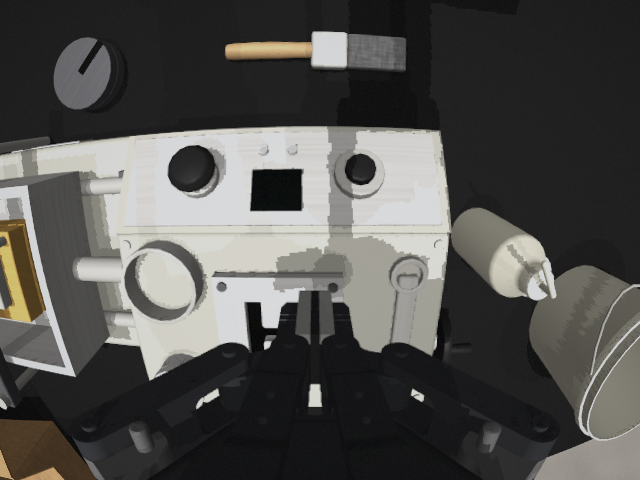

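The wrist view shows the start button at (360,170), the stop button at (192,168) and the fingers in front of the lever. The ball is hidden behind the fingers.

```bash
cat >> plan.py <<'E'
def wr2w(d,u,v,z=None):
    K=d['mtx']; a=(u-K[0,2])/K[0,0]; b=(v-K[1,2])/K[1,1]; th=np.hypot(a,b)
    r=np.array([a/th*np.tan(th),-b/th*np.tan(th),-1.])
    s=d['state']; q=s['ee_rot']; R=Ro.from_quat([q[1],q[2],q[3],q[0]]).as_matrix()
    m=d['mount']; o=s['position']+R@m[:3,3]; dr=R@m[:3,:3]@r
    if z is None: return o+dr*d['depth'][int(round(v)),int(round(u))]
    return o+dr*(z-o[2])/dr[2]
E
python3 - <<'E'
from plan import *
d=load('w1')
q=wr2w(d,361,170); print('start',q,lo(q), lo(wr2w(d,361,170,.150)))
q=wr2w(d,192,166); print('stop',q,lo(q))
for p in((221,287),(333,287)): print('screws (-44,+-44)',lo(wr2w(d,*p,.166)), wr2w(d,*p)[2])
E
```

```text
start [0.48414281 0.06026211 0.15273379] [-132.81462898   66.45675278  152.73378995] [-132.47812638   66.79642529  150.        ]
stop [ 0.46012525 -0.06341873  0.16239301] [-139.21257166  -59.37193131  162.39301264]
screws (-44,+-44) [-43.20914349 -43.26786743 166.        ] 0.1679097047196118
screws (-44,+-44) [-43.69493106  45.65050065 166.        ] 0.1689803052314694
```

arm_command --series '[{"dp": [0.11,0,0.02],"angular": [-0.003,0,-0.004],"gripper": 0},{"dp": [0.11,0,0.02],"angular": [0,0,0],"gripper": 0},{"dp": [0.11,0,0.02],"angular": [0,0,0],"gripper": 0},{"dp": [0.11,0,0.01],"angular": [0,0,0],"gripper": 0},{"dp": [0,-0.05,0],"angular": [0,0,0],"gripper": 0},{"dp": [0,-0.05,0],"angular": [0,0,0],"gripper": 0},{"dp": [0,0,0],"angular": [0,0,0],"gripper": 0},{"dp": [0,0,0],"angular": [0,0,0],"gripper": 0}]'

```text
clock: 3.15
position: [0.5333, 0.0306, 0.2285]
ee_rot: [0.533, -0.464, 0.533, 0.465]
contact_force: [-0.1, 0.5, -0.2]
width: -0.0002
```

Run:
```python
from plan import *
rows([w(-27,39,.233)],[7])
```

```text
local now [-80.   44.  228.5] roterr deg [ 0.3  0.  -0.1] F [-0.1  0.5 -0.2] t 3.15 w -0.00024354195418559897
dp [-0.005 -0.063 -0.006] ang [ 0.003  0.    -0.001]
dp [-0.005 -0.063 -0.006] ang [-0.  0.  0.]
dp [-0.005 -0.063 -0.006] ang [0. 0. 0.]
dp [-0.005 -0.063 -0.006] ang [0. 0. 0.]
dp [-0.005 -0.063 -0.006] ang [0. 0. 0.]
dp [-0.005 -0.063 -0.006] ang [0. 0. 0.]
dp [-0.005 -0.063 -0.006] ang [0. 0. 0.]
```

arm_command --series '[{"dp": [-0.01,-0.05,-0.01],"angular": [0.003,0,-0.001],"gripper": 0},{"dp": [-0.01,-0.05,-0.01],"angular": [0,0,0],"gripper": 0},{"dp": [-0.01,-0.05,-0.01],"angular": [0,0,0],"gripper": 0},{"dp": [0,-0.05,-0.01],"angular": [0,0,0],"gripper": 0},{"dp": [0,-0.05,0],"angular": [0,0,0],"gripper": 0},{"dp": [0,-0.05,0],"angular": [0,0,0],"gripper": 0},{"dp": [0,-0.04,0],"angular": [0,0,0],"gripper": 0},{"dp": [0,0,0],"angular": [0,0,0],"gripper": 0}]'

```text
clock: 4.15
position: [0.5719, 0.0202, 0.233]
ee_rot: [0.532, -0.461, 0.536, 0.466]
contact_force: [-3.3, -0.7, 2.1]
width: -0.0
```

Run:
```python
from plan import *
rows([w(-27,39,.233)],[3])
d=snap('top','top1'); cv2.imwrite('pics/t1.png',cv2.resize(d['image'][175:325,300:500],(800,600),interpolation=cv2.INTER_CUBIC))
s=snap('scene','sc1'); cv2.imwrite('pics/s1.png',cv2.resize(s['image'][130:290,180:380],(800,640),interpolation=cv2.INTER_CUBIC)[:600])
cv2.imwrite('pics/ts1.png',np.hstack([cv2.resize(d['image'][185:285,330:430],(400,400),interpolation=cv2.INTER_CUBIC),cv2.resize(s['image'][150:270,210:330],(400,400),interpolation=cv2.INTER_CUBIC)]))
```

```text
local now [-40.3  39.1 233. ] roterr deg [-0.   0.1 -0.5] F [-3.3 -0.7  2.1] t 4.15 w -1.536373649905205e-05
dp [-0.    -0.037 -0.   ] ang [-0.     0.001 -0.005]
dp [-0.    -0.037 -0.   ] ang [-0. -0. -0.]
dp [-0.    -0.037 -0.   ] ang [ 0. -0. -0.]
```

View pics/ts1.png

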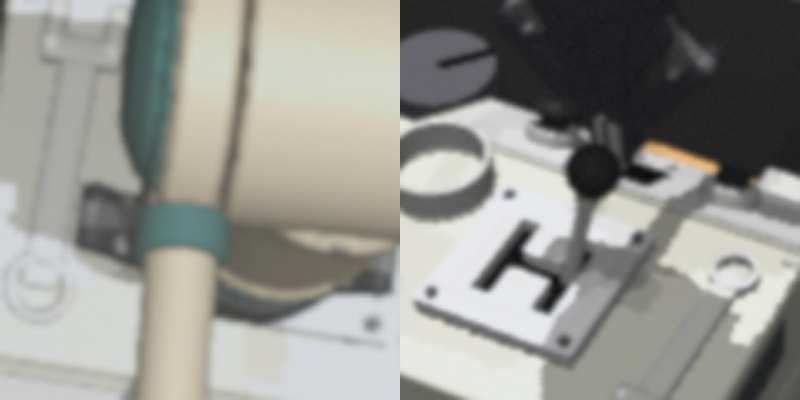

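The scene crop shows the ball at about (268,201), with the lever short of neutral in the left track.

```bash
cat >> plan.py <<'E'
def ballfromscene(d,u,v):
    piv=G-[0,0,.095]; z=.245
    for _ in range(20):
        b=px2w(d,u,v,z); r=b-piv; h=np.hypot(*r[:2]); z=piv[2]+np.sqrt(max(.18**2-h*h,0))
    return lo(b)
def findball(d,tag=None,near=(268,201)):
    c=cv2.cvtColor(d['image'],cv2.COLOR_BGR2GRAY); x0,y0=near[0]-20,near[1]-20
    return c[y0:y0+40,x0:x0+40]
E
python3 - <<'E'
from plan import *
s=load('sc1'); print(ballfromscene(s,267.9,201)); print(ballfromscene(load('scene0'),274.5,195))
print(w2px(s,w(0,0,.166)),[ (w2px(s,w(a,b,.166))-[210,150])/.3+[400,0] for a,b in((44,44),(44,-44),(-44,44),(-44,-44))])
E
```

```text
[-12.16902488  39.40483277 246.21179751]
[-34.30833306  40.9718976  242.88438524]
[250.27598641 228.32493285] [array([562.80247608, 337.41622453]), array([429.87155118, 288.1511591 ]), array([635.34834172, 234.86735555]), array([507.93514857, 190.71523894])]
```

arm_command --series '[{"dp": [0,-0.04,0],"angular": [0,0,-0.005],"gripper": 0},{"dp": [0,-0.04,0],"angular": [0,0,0],"gripper": 0},{"dp": [0,-0.02,0],"angular": [0,0,0],"gripper": 0},{"dp": [0,-0.01,0],"angular": [0,0,0],"gripper": 0},{"dp": [0,0,0],"angular": [0,0,0],"gripper": 0},{"dp": [0,0,0],"angular": [0,0,0],"gripper": 0},{"dp": [0,0,0],"angular": [0,0,0],"gripper": 0},{"dp": [0,0,0],"angular": [0,0,0],"gripper": 0}]'

```text
clock: 5.25
position: [0.5852, 0.0183, 0.233]
ee_rot: [0.534, -0.463, 0.534, 0.464]
contact_force: [-3.6, -0.4, 2.6]
width: 0.0001
```

Run:
```python
from plan import *
rows([w(-27,39,.233)],[2])
s=snap('scene','sc2'); cv2.imwrite('pics/s2.png',cv2.resize(s['image'][150:270,210:330],(600,600),interpolation=cv2.INTER_CUBIC))
```

```text
local now [-26.9  39.1 233. ] roterr deg [-0.   0.1  0. ] F [-3.6 -0.4  2.6] t 5.25 w 5.611265839612504e-05
dp [ 0.     0.001 -0.   ] ang [-0.     0.001  0.   ]
dp [ 0.     0.001 -0.   ] ang [0. 0. 0.]
```

View pics/s2.png

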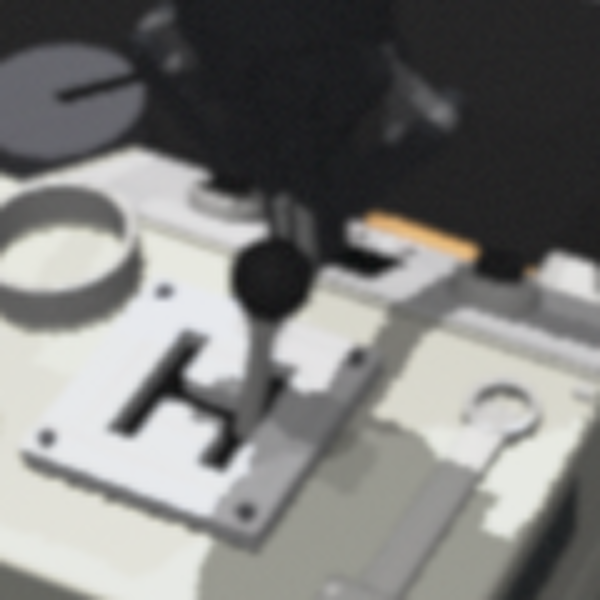

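Run:
```python
from plan import *
s=load('sc2'); ob=np.array([(245,511),(46,438),(357,356),(164,291)])/5+[210-.4,150-.4]
ex=np.array([w2px(s,w(a,b,.166)) for a,b in((44,44),(44,-44),(-44,44),(-44,-44))]); of=(ob-ex).mean(0); print(ob-ex,of)
u=np.array([271,278])/5+[210-.4,150-.4]; print(ballfromscene(s,*u),ballfromscene(s,*(u-of)))
st=np.array([247,428])/5+[209.6,149.6]; print('stem at plate',lo(px2w(s,*(st-of),.166)))
```

```text
[[-0.24074282  0.57513264]
 [-0.16146536  0.75465227]
 [ 0.39549748  0.33979333]
 [ 0.01945543  0.58542832]] [0.00318618 0.56375164]
[  1.12126066  38.29069976 246.87656207] [-2.83175126e-02  3.76594198e+01  2.47016384e+02]
stem at plate [  7.2892015   23.66009856 166.        ]
```

arm_command --series '[{"dp": [0,0.12,0],"angular": [0,0,0],"gripper": 0},{"dp": [0,0,0.2],"angular": [0,0,0],"gripper": 0},{"dp": [0,0,0.22],"angular": [0,0,0],"gripper": 0},{"dp": [0,0,0],"angular": [0,0,0],"gripper": 0},{"dp": [0,-0.17,0],"angular": [0,0,0],"gripper": 0},{"dp": [0,-0.17,0],"angular": [0,0,0],"gripper": 0},{"dp": [0,0,0],"angular": [0,0,0],"gripper": 0},{"dp": [0,0,0],"angular": [0,0,0],"gripper": 0}]'

```text
clock: 6.3
position: [0.6189, 0.0627, 0.2333]
ee_rot: [0.536, -0.466, 0.532, 0.46]
contact_force: [-0.2, -0.5, -0.3]
width: 0.0
```

Run:
```python
from plan import *
rows([w(0,50,.234)],[7])
```

```text
local now [  0.3  87.8 233.3] roterr deg [-0.1 -0.1  0.6] F [-0.2 -0.5 -0.3] t 6.3 w 2.0904850508025273e-05
dp [-0.001  0.    -0.045] ang [-0.001 -0.001  0.006]
dp [-0.001  0.    -0.045] ang [0. 0. 0.]
dp [-0.001  0.    -0.045] ang [0. 0. 0.]
dp [-0.001  0.    -0.045] ang [0. 0. 0.]
dp [-0.001  0.    -0.045] ang [0. 0. 0.]
dp [-0.001  0.    -0.045] ang [0. 0. 0.]
dp [-0.001  0.    -0.045] ang [0. 0. 0.]
```

arm_command --series '[{"dp": [0,0,-0.05],"angular": [0,0,0.006],"gripper": 0},{"dp": [0,0,-0.05],"angular": [0,0,0],"gripper": 0},{"dp": [0,0,-0.05],"angular": [0,0,0],"gripper": 0},{"dp": [0,0,-0.05],"angular": [0,0,0],"gripper": 0},{"dp": [0,0,-0.04],"angular": [0,0,0],"gripper": 0},{"dp": [0,0,-0.04],"angular": [0,0,0],"gripper": 0},{"dp": [0,0,0],"angular": [0,0,0],"gripper": 0},{"dp": [0,0,0],"angular": [0,0,0],"gripper": 0}]'

```text
clock: 7.3
position: [0.613, 0.0303, 0.2359]
ee_rot: [0.536, -0.463, 0.532, 0.464]
contact_force: [0.5, 3.8, 2.0]
width: -0.0003
```

Run:
```python
from plan import *
rows([w(0,-9,.234)],[14])
s=snap('scene','sc3'); cv2.imwrite('pics/s3.png',cv2.resize(s['image'][150:270,210:330],(600,600),interpolation=cv2.INTER_CUBIC))
```

```text
local now [ -1.   54.9 235.9] roterr deg [-0.1  0.3  0.2] F [0.5 3.8 2. ] t 7.3 w -0.00026260433390065907
dp [ 0.001 -0.001 -0.038] ang [-0.001  0.004  0.002]
dp [ 0.001 -0.001 -0.038] ang [0. 0. 0.]
dp [ 0.001 -0.001 -0.038] ang [0. 0. 0.]
dp [ 0.001 -0.001 -0.038] ang [0. 0. 0.]
dp [ 0.001 -0.001 -0.038] ang [0. 0. 0.]
dp [ 0.001 -0.001 -0.038] ang [0. 0. 0.]
dp [ 0.001 -0.001 -0.038] ang [0. 0. 0.]
dp [ 0.001 -0.001 -0.038] ang [0. 0. 0.]
dp [ 0.001 -0.001 -0.038] ang [0. 0. 0.]
dp [ 0.001 -0.001 -0.038] ang [0. 0. 0.]
dp [ 0.001 -0.001 -0.038] ang [0. 0. 0.]
dp [ 0.001 -0.001 -0.038] ang [0. 0. 0.]
dp [ 0.001 -0.001 -0.038] ang [0. 0. 0.]
dp [ 0.001 -0.001 -0.038] ang [0. 0. 0.]
```

View pics/s3.png

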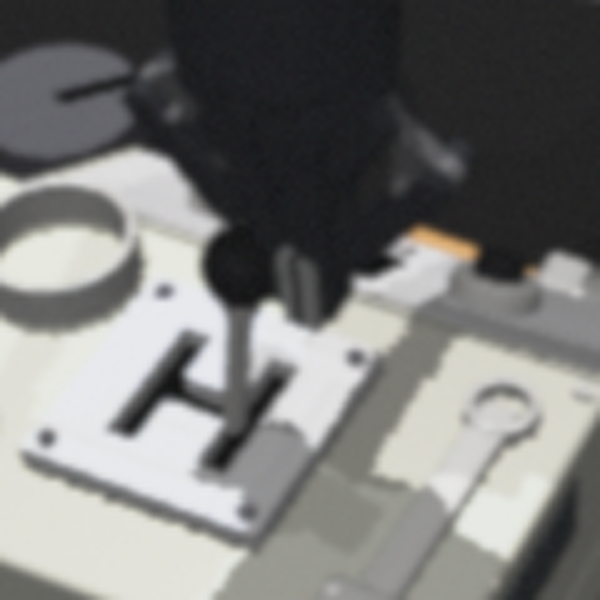

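The ball is now at about (258,203) and the stem is entering the cross channel, with a force of about 4 N. I'll carry on across.

arm_command --series '[{"dp": [0.01,0,-0.06],"angular": [0,0.004,0.002],"gripper": 0},{"dp": [0,0,-0.06],"angular": [0,0,0],"gripper": 0},{"dp": [0,0,-0.06],"angular": [0,0,0],"gripper": 0},{"dp": [0,0,-0.06],"angular": [0,0,0],"gripper": 0},{"dp": [0,0,-0.06],"angular": [0,0,0],"gripper": 0},{"dp": [0,0,-0.06],"angular": [0,0,0],"gripper": 0},{"dp": [0,0,-0.05],"angular": [0,0,0],"gripper": 0},{"dp": [0,0,0],"angular": [0,0,0],"gripper": 0}]'

```text
clock: 8.35
position: [0.6057, -0.0222, 0.2341]
ee_rot: [0.534, -0.463, 0.535, 0.463]
contact_force: [1.3, 2.9, 1.5]
width: -0.0001
```

Run:
```python
from plan import *
s=load('sc3'); u=np.array([241,267])/5+[209.6,149.6]; print(ballfromscene(s,*(u-[0,.56])))
rows([w(0,-7,.234)],[4])
```

```text
[  1.37334651  26.22447056 249.07411677]
local now [ -0.8   1.9 234.1] roterr deg [-0.1 -0.1 -0. ] F [1.3 2.9 1.5] t 8.35 w -0.0001061824324734133
dp [ 0.    -0.002 -0.019] ang [-0.001 -0.001 -0.   ]
dp [ 0.    -0.002 -0.019] ang [0. 0. 0.]
dp [ 0.    -0.002 -0.019] ang [0. 0. 0.]
dp [ 0.    -0.002 -0.019] ang [0. 0. 0.]
```

arm_command --series '[{"dp": [0,0,-0.02],"angular": [0,0,0],"gripper": 0},{"dp": [0,0,-0.02],"angular": [0,0,0],"gripper": 0},{"dp": [0,0,-0.02],"angular": [0,0,0],"gripper": 0},{"dp": [0,0,-0.02],"angular": [0,0,0],"gripper": 0},{"dp": [0,0,0],"angular": [0,0,0],"gripper": 0},{"dp": [0,0,0],"angular": [0,0,0],"gripper": 0},{"dp": [0,0,0],"angular": [0,0,0],"gripper": 0},{"dp": [0,0,0],"angular": [0,0,0],"gripper": 0}]'

```text
clock: 9.35
position: [0.6043, -0.0319, 0.2332]
ee_rot: [0.533, -0.463, 0.535, 0.464]
contact_force: [1.4, 3.5, 0.7]
width: 0.0001
```

Run:
```python
from plan import *
rows([w(0,-9,.234)],[4])
s=snap('scene','sc4'); cv2.imwrite('pics/s4.png',cv2.resize(s['image'][150:270,210:330],(600,600),interpolation=cv2.INTER_CUBIC))
```

```text
local now [ -0.9  -7.9 233.2] roterr deg [-0.  -0.1 -0.1] F [1.4 3.5 0.7] t 9.35 w 5.656900038465518e-05
dp [-0.002 -0.002 -0.002] ang [-0.    -0.001 -0.001]
dp [-0.002 -0.002 -0.002] ang [-0.  0.  0.]
dp [-0.002 -0.002 -0.002] ang [-0.  0.  0.]
dp [-0.002 -0.002 -0.002] ang [-0.  0.  0.]
```

View pics/s4.png

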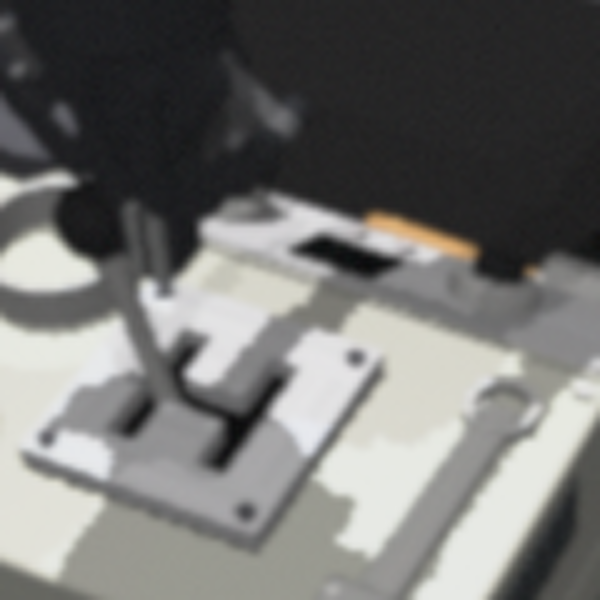

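Run:
```python
from plan import *
s=load('sc4'); u=np.array([92,222])/5+[209.6,149.6]; print(ballfromscene(s,*(u-[0,.56])))
```

```text
[  2.44127788 -36.44501304 247.25493238]
```

arm_command --series '[{"dp": [0,0,-0.012],"angular": [0,0,0],"gripper": 0},{"dp": [0,0,-0.01],"angular": [0,0,0],"gripper": 0},{"dp": [0,0,0],"angular": [0,0,0],"gripper": 0},{"dp": [0,0,0.15],"angular": [0,0,0],"gripper": 0},{"dp": [0,0.2,0],"angular": [0,0,0],"gripper": 0},{"dp": [0,0.2,0],"angular": [0,0,0],"gripper": 0},{"dp": [0,0,0],"angular": [0,0,0],"gripper": 0},{"dp": [0,0,0],"angular": [0,0,0],"gripper": 0}]'

```text
clock: 10.4
position: [0.5576, -0.0095, 0.2326]
ee_rot: [0.531, -0.464, 0.537, 0.463]
contact_force: [0.6, 0.6, -0.9]
width: -0.0003
```

Run:
```python
from plan import *
rows([w(-48,-39,.233),w(-28,-39,.232)],[3,2])
```

```text
local now [-50.3   7.7 232.6] roterr deg [ 0.  -0.4 -0.2] F [ 0.6  0.6 -0.9] t 10.4 w -0.00027209440713344855
dp [-0.    -0.006 -0.13 ] ang [ 0.    -0.005 -0.002]
dp [-0.001 -0.006 -0.13 ] ang [0. 0. 0.]
dp [-0.001 -0.006 -0.13 ] ang [0. 0. 0.]
dp [ 0.004 -0.083 -0.   ] ang [0. 0. 0.]
dp [ 0.004 -0.083 -0.   ] ang [0. 0. 0.]
```

arm_command --series '[{"dp": [0,0,-0.14],"angular": [0,-0.005,-0.002],"gripper": 0},{"dp": [0,0,-0.13],"angular": [0,0,0],"gripper": 0},{"dp": [0,0,-0.13],"angular": [0,0,0],"gripper": 0},{"dp": [0,-0.07,0],"angular": [0,0,0],"gripper": 0},{"dp": [0,-0.07,0],"angular": [0,0,0],"gripper": 0},{"dp": [0,-0.07,0],"angular": [0,0,0],"gripper": 0},{"dp": [0,-0.04,0],"angular": [0,0,0],"gripper": 0},{"dp": [0,0,0],"angular": [0,0,0],"gripper": 0}]'

```text
clock: 11.4
position: [0.5824, -0.0663, 0.2322]
ee_rot: [0.533, -0.462, 0.535, 0.464]
contact_force: [-1.2, -0.4, 0.5]
width: 0.0001
```

Run:
```python
from plan import *
rows([w(14,-39,.231)],[7])
```

```text
local now [-17.8 -45.  232.2] roterr deg [-0.1 -0.  -0.3] F [-1.2 -0.4  0.5] t 11.4 w 8.164201103514085e-05
dp [ 0.001 -0.038  0.007] ang [-0.001 -0.    -0.003]
dp [ 0.001 -0.038  0.007] ang [0. 0. 0.]
dp [ 0.001 -0.038  0.007] ang [0. 0. 0.]
dp [ 0.001 -0.038  0.007] ang [0. 0. 0.]
dp [ 0.001 -0.038  0.007] ang [0. 0. 0.]
dp [ 0.001 -0.038  0.007] ang [0. 0. 0.]
dp [ 0.001 -0.038  0.007] ang [0. 0. 0.]
```

arm_command --series '[{"dp": [0,-0.04,0.01],"angular": [0,0,-0.003],"gripper": 0},{"dp": [0,-0.04,0.01],"angular": [0,0,0],"gripper": 0},{"dp": [0,-0.04,0.01],"angular": [0,0,0],"gripper": 0},{"dp": [0,-0.04,0.01],"angular": [0,0,0],"gripper": 0},{"dp": [0,-0.04,0.01],"angular": [0,0,0],"gripper": 0},{"dp": [0,-0.03,0],"angular": [0,0,0],"gripper": 0},{"dp": [0,0,0],"angular": [0,0,0],"gripper": 0},{"dp": [0,0,0],"angular": [0,0,0],"gripper": 0}]'

```text
clock: 12.4
position: [0.6104, -0.0647, 0.2305]
ee_rot: [0.532, -0.463, 0.536, 0.464]
contact_force: [-2.9, -2.0, -0.6]
width: 0.0001
```

Run:
```python
from plan import *
rows([w(18,-39,.231)],[6])
s=snap('scene','sc5'); cv2.imwrite('pics/s5.png',cv2.resize(s['image'][150:270,210:330],(600,600),interpolation=cv2.INTER_CUBIC))
```

```text
local now [  9.7 -39.5 230.5] roterr deg [-0.  -0.2 -0.3] F [-2.9 -2.  -0.6] t 12.4 w 8.905850070649165e-05
dp [-0.001 -0.012  0.001] ang [-0.    -0.002 -0.003]
dp [-0.001 -0.012  0.001] ang [0. 0. 0.]
dp [-0.001 -0.012  0.001] ang [0. 0. 0.]
dp [-0.001 -0.012  0.001] ang [0. 0. 0.]
dp [-0.001 -0.012  0.001] ang [0. 0. 0.]
dp [-0.001 -0.012  0.001] ang [0. 0. 0.]
```

View pics/s5.png

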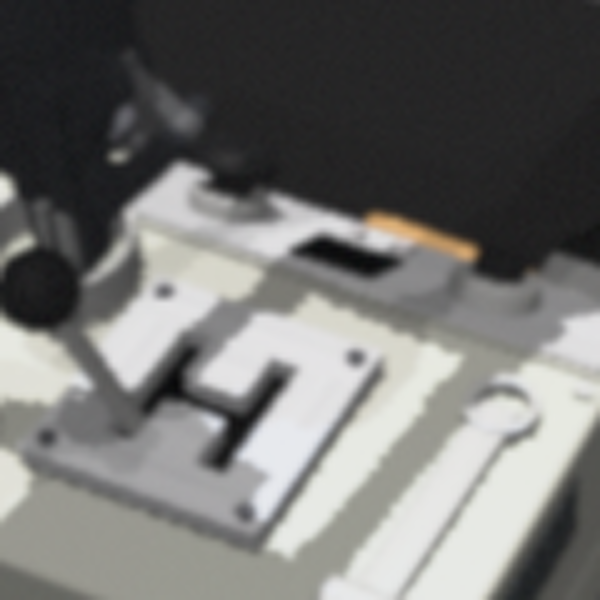

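The ball is at about (217,208), with the stem well into the far right slot and the force still low. Now for the last few millimetres.

arm_command --series '[{"dp": [0,-0.02,0],"angular": [0,0,0],"gripper": 0},{"dp": [0,-0.02,0],"angular": [0,0,0],"gripper": 0},{"dp": [0,-0.015,0],"angular": [0,0,0],"gripper": 0},{"dp": [0,-0.01,0],"angular": [0,0,0],"gripper": 0},{"dp": [0,0,0],"angular": [0,0,0],"gripper": 0},{"dp": [0,0,0],"angular": [0,0,0],"gripper": 0},{"dp": [0,0,0],"angular": [0,0,0],"gripper": 0},{"dp": [0,0,0],"angular": [0,0,0],"gripper": 0}]'

```text
clock: 13.45
position: [0.6175, -0.0655, 0.2297]
ee_rot: [0.532, -0.462, 0.536, 0.465]
contact_force: [-3.0, -1.3, -1.3]
width: -0.0003
```

Run:
```python
from plan import *
s=load('sc5'); u=np.array([39,289])/5+[209.6,149.6]; print(ballfromscene(s,*(u-[0,.56])))
rows([w(19,-39,.231)],[3])
```

```text
[ 37.14841216 -38.03121363 242.96982952]
local now [ 16.9 -39.4 229.7] roterr deg [-0.  -0.2 -0.4] F [-3.  -1.3 -1.3] t 13.45 w -0.0003216619094963194
dp [-0.004 -0.006  0.001] ang [-0.    -0.002 -0.005]
dp [-0.004 -0.006  0.001] ang [0. 0. 0.]
dp [-0.004 -0.006  0.001] ang [0. 0. 0.]
```

arm_command --series '[{"dp": [0,-0.01,0],"angular": [0,0,0],"gripper": 0},{"dp": [0,-0.01,0],"angular": [0,0,0],"gripper": 0},{"dp": [0,0,0],"angular": [0,0,0],"gripper": 0},{"dp": [0,0,0],"angular": [0,0,0],"gripper": 0},{"dp": [0,0,0],"angular": [0,0,0],"gripper": 0},{"dp": [0,0,0],"angular": [0,0,0],"gripper": 0},{"dp": [0,0,0],"angular": [0,0,0],"gripper": 0},{"dp": [0,0,0],"angular": [0,0,0],"gripper": 0}]'

```text
clock: 14.45
position: [0.6192, -0.0657, 0.2295]
ee_rot: [0.531, -0.462, 0.537, 0.465]
contact_force: [-3.7, -0.7, -1.4]
width: -0.0001
```

Run:
```python
from plan import *
rows([w(20,-39,.231)],[3])
```

```text
local now [ 18.6 -39.2 229.5] roterr deg [-0.  -0.1 -0.5] F [-3.7 -0.7 -1.4] t 14.45 w -9.653126109936972e-05
dp [-0.004 -0.004  0.001] ang [-0.    -0.002 -0.006]
dp [-0.004 -0.004  0.001] ang [0. 0. 0.]
dp [-0.004 -0.004  0.001] ang [0. 0. 0.]
```

arm_command --series '[{"dp": [0,-0.01,0],"angular": [0,0,0],"gripper": 0},{"dp": [0,0,0],"angular": [0,0,0],"gripper": 0},{"dp": [0,-0.01,0],"angular": [0,0,0],"gripper": 0},{"dp": [0,0,0],"angular": [0,0,0],"gripper": 0},{"dp": [0,0,0],"angular": [0,0,0],"gripper": 0},{"dp": [0,0,0],"angular": [0,0,0],"gripper": 0},{"dp": [0,0,0],"angular": [0,0,0],"gripper": 0},{"dp": [0,0,0],"angular": [0,0,0],"gripper": 0}]'

```text
clock: 15.45
position: [0.6191, -0.0657, 0.2295]
ee_rot: [0.53, -0.46, 0.538, 0.467]
contact_force: [-4.9, -1.1, -1.0]
width: -0.0005
```

Run:
```python
from plan import *
rows([w(20,-39,.231)],[3])
```

```text
local now [ 18.6 -39.3 229.5] roterr deg [-0.  -0.2 -0.9] F [-4.9 -1.1 -1. ] t 15.45 w -0.00048240322338722973
dp [-0.004 -0.004  0.001] ang [-0.    -0.002 -0.009]
dp [-0.004 -0.004  0.001] ang [-0. -0. -0.]
dp [-0.004 -0.004  0.001] ang [-0. -0. -0.]
```

The fingers have stopped at x = 18.6 mm with the force rising, so the lever is at the slot end. I'll back off and move over the start button.

arm_command --series '[{"dp": [0,0.15,0],"angular": [0,0,0],"gripper": 0},{"dp": [0,0.25,0.2],"angular": [0,-0.002,-0.009],"gripper": 0},{"dp": [0,0.25,0.22],"angular": [0,0,0],"gripper": 0},{"dp": [0,0.25,0.22],"angular": [0,0,0],"gripper": 0},{"dp": [0,0.25,0.22],"angular": [0,0,0],"gripper": 0},{"dp": [0.1,0.1,0.02],"angular": [0,0,0],"gripper": 0},{"dp": [0.1,0,0],"angular": [0,0,0],"gripper": 0},{"dp": [0,0,0],"angular": [0,0,0],"gripper": 0}]'

```text
clock: 16.45
position: [0.5042, 0.0672, 0.2118]
ee_rot: [0.55, -0.472, 0.518, 0.453]
contact_force: [-0.3, -0.6, -0.2]
width: 0.0001
```

Run:
```python
from plan import *
rows([w(-135,66.5,.170)],[5])
s=snap('scene','sc6'); W=snap('wrist','w6')
cv2.imwrite('pics/s6.png',np.hstack([cv2.resize(s['image'][150:270,200:320],(400,400),interpolation=cv2.INTER_CUBIC),cv2.resize(W['image'][120:440,160:480],(400,400),interpolation=cv2.INTER_AREA)]))
```

```text
local now [-114.    76.1  211.8] roterr deg [-0.1  0.9  2.9] F [-0.3 -0.6 -0.2] t 16.45 w 0.00012137734377253262
dp [ 0.068  0.038 -0.017] ang [-0.001  0.01   0.032]
dp [ 0.07   0.035 -0.016] ang [ 0.  0. -0.]
dp [ 0.07   0.035 -0.016] ang [ 0.  0. -0.]
dp [ 0.07   0.035 -0.016] ang [ 0.  0. -0.]
dp [ 0.07   0.035 -0.016] ang [ 0.  0. -0.]
```

View pics/s6.png

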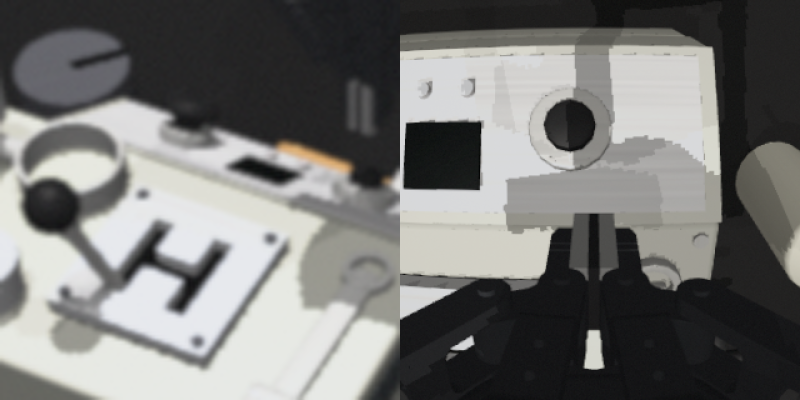

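The ball is at (215,211), in the far right slot. In the wrist view the start button is at (295,220).

Run:
```python
from plan import *
s=load('sc6'); b=ballfromscene(s,215-.35,211.5-.35-.56); print('ball',b,'tilts',np.arctan2(b[0],b[2]-71),np.arctan2(-b[1],b[2]-71))
W=load('w6'); q=wr2w(W,295.2,220); print(lo(q),lo(wr2w(W,295.2,220,.150)))
```

```text
ball [ 45.63236517 -38.84017374 240.73251943] tilts 0.2626384397684473 0.22495846268075573
[-135.1664099    66.57490203  153.74272842] [-133.95358501   66.42923634  150.        ]
```

arm_command --series '[{"dp": [0.068,0.04,-0.02],"angular": [0,0.01,0.032],"gripper": 0},{"dp": [0.07,0.04,-0.018],"angular": [0,0,0],"gripper": 0},{"dp": [0.07,0.035,-0.018],"angular": [0,0,0],"gripper": 0},{"dp": [0.06,0.035,-0.018],"angular": [0,0,0],"gripper": 0},{"dp": [0,0.03,-0.01],"angular": [0,0,0],"gripper": 0},{"dp": [0,0,0],"angular": [0,0,0],"gripper": 0},{"dp": [0,0,0],"angular": [0,0,0],"gripper": 0},{"dp": [0,0,0],"angular": [0,0,0],"gripper": 0}]'

```text
clock: 17.55
position: [0.4839, 0.0584, 0.1801]
ee_rot: [0.537, -0.463, 0.533, 0.461]
contact_force: [0.1, -0.3, 0.0]
width: -0.0001
```

Run:
```python
from plan import *
rows([w(-135,66.5,.160)],[3])
```

```text
local now [-132.8   64.6  180.1] roterr deg [-0.3  0.1  0.3] F [ 0.1 -0.3  0. ] t 17.55 w -8.068760531157892e-05
dp [0.056 0.006 0.005] ang [-0.003  0.001  0.004]
dp [0.056 0.006 0.005] ang [0. 0. 0.]
dp [0.056 0.006 0.005] ang [0. 0. 0.]
```

arm_command --series '[{"dp": [0.055,0.006,0.006],"angular": [-0.003,0.001,0.004],"gripper": 0},{"dp": [0.055,0.006,0.006],"angular": [0,0,0],"gripper": 0},{"dp": [0.045,0.006,0.006],"angular": [0,0,0],"gripper": 0},{"dp": [0.015,0,0],"angular": [0,0,0],"gripper": 0},{"dp": [0.015,0,0],"angular": [0,0,0],"gripper": 0},{"dp": [0.015,0,0],"angular": [0,0,0],"gripper": 0},{"dp": [0,0,0],"angular": [0,0,0],"gripper": 0},{"dp": [0,0,0],"angular": [0,0,0],"gripper": 0}]'

```text
clock: 18.55
position: [0.4826, 0.0612, 0.1551]
ee_rot: [0.534, -0.464, 0.534, 0.463]
contact_force: [0.1, 0.2, 1.8]
width: -0.0001
```

Run:
```python
from plan import *
rows([w(-135,66.5,.152)],[3])
```

```text
local now [-134.5   67.2  155.1] roterr deg [0. 0. 0.] F [0.1 0.2 1.8] t 18.55 w -6.417134667835599e-05
dp [ 0.009  0.001 -0.002] ang [0. 0. 0.]
dp [ 0.009  0.001 -0.002] ang [-0.  0. -0.]
dp [ 0.009  0.001 -0.002] ang [-0.  0. -0.]
```

arm_command --series '[{"dp": [0.015,0,0],"angular": [0,0,0],"gripper": 0},{"dp": [0.015,0,0],"angular": [0,0,0],"gripper": 0},{"dp": [0.01,0,0],"angular": [0,0,0],"gripper": 0},{"dp": [0,0,0],"angular": [0,0,0],"gripper": 0},{"dp": [0,0,0],"angular": [0,0,0],"gripper": 0},{"dp": [0,0,0],"angular": [0,0,0],"gripper": 0},{"dp": [0,0,0],"angular": [0,0,0],"gripper": 0},{"dp": [0,0,0],"angular": [0,0,0],"gripper": 0}]'

```text
clock: 19.55
position: [0.4841, 0.061, 0.1521]
ee_rot: [0.535, -0.465, 0.533, 0.462]
contact_force: [-0.3, 0.6, 4.9]
width: 0.0001
```

Run:
```python
from plan import *
rows([w(-135,66.5,.149)],[3])
```

```text
local now [-132.9   67.2  152.1] roterr deg [0.  0.  0.3] F [-0.3  0.6  4.9] t 19.55 w 0.00011157676450754274
dp [ 0.009  0.006 -0.002] ang [0.    0.    0.003]
dp [ 0.009  0.006 -0.002] ang [-0.  0.  0.]
dp [ 0.009  0.006 -0.002] ang [-0.  0.  0.]
```

arm_command --series '[{"dp": [0.012,0.005,0],"angular": [0,0,0.003],"gripper": 0},{"dp": [0.012,0,0],"angular": [0,0,0],"gripper": 0},{"dp": [0.012,0,0],"angular": [0,0,0],"gripper": 0},{"dp": [0.012,0,0],"angular": [0,0,0],"gripper": 0},{"dp": [0.012,0,0],"angular": [0,0,0],"gripper": 0},{"dp": [0.012,0,0],"angular": [0,0,0],"gripper": 0},{"dp": [0.01,0,0],"angular": [0,0,0],"gripper": 0},{"dp": [0.01,0,0],"angular": [0,0,0],"gripper": 0}]'

```text
clock: 20.55
position: [0.4845, 0.0609, 0.1514]
ee_rot: [0.536, -0.466, 0.532, 0.462]
contact_force: [-3.4, -0.3, 12.5]
width: -0.0001
```

Run:
```python
from plan import *
rows([w(-135,66.5,.149)],[3])
```

```text
local now [-132.6   67.2  151.4] roterr deg [0.  0.  0.4] F [-3.4 -0.3 12.5] t 20.55 w -8.393930028725106e-05
dp [ 0.007  0.007 -0.002] ang [0.    0.    0.005]
dp [ 0.007  0.007 -0.002] ang [-0. -0. -0.]
dp [ 0.007  0.007 -0.002] ang [-0. -0. -0.]
```

Force jumped to 12.5 N with no further travel, so the button has bottomed. The force-to-depth readings fit about 5.7 mm of vertical travel. I'll press slightly firmer once, then retract.

arm_command --series '[{"dp": [0.02,0,0],"angular": [0,0,0],"gripper": 0},{"dp": [0.02,0,0],"angular": [0,0,0],"gripper": 0},{"dp": [0.02,0,0],"angular": [0,0,0],"gripper": 0},{"dp": [0.02,0,0],"angular": [0,0,0],"gripper": 0},{"dp": [0.02,0,0],"angular": [0,0,0],"gripper": 0},{"dp": [0.02,0,0],"angular": [0,0,0],"gripper": 0},{"dp": [0.02,0,0],"angular": [0,0,0],"gripper": 0},{"dp": [0.02,0,0],"angular": [0,0,0],"gripper": 0}]'

```text
clock: 21.55
position: [0.4846, 0.0609, 0.1511]
ee_rot: [0.538, -0.469, 0.529, 0.459]
contact_force: [-5.8, -0.4, 19.7]
width: 0.0001
```

arm_command --series '[{"dp": [-0.1,0,0],"angular": [0,0,0],"gripper": 0},{"dp": [-0.2,0,0],"angular": [0,0,0],"gripper": 0},{"dp": [-0.3,0,0],"angular": [0,0,0],"gripper": 0},{"dp": [-0.3,0.2,0.2],"angular": [0,0,0],"gripper": 0},{"dp": [-0.2,0.3,0.3],"angular": [0,0,0],"gripper": 0},{"dp": [0,0.3,0.3],"angular": [0,0,0],"gripper": 0},{"dp": [0,0,0],"angular": [0,0,0],"gripper": 0},{"dp": [0,0,0],"angular": [0,0,0],"gripper": 0}]'

```text
clock: 22.55
position: [0.3989, 0.1725, 0.2827]
ee_rot: [0.538, -0.467, 0.53, 0.46]
contact_force: [0.1, -0.1, 0.4]
width: -0.0
```

Run:
```python
from plan import *
s=snap('scene','sc7'); t=snap('top','t7'); print(get_state()['contact_force'],get_state()['qd'].round(3))
cv2.imwrite('pics/s7.png',np.hstack([cv2.resize(s['image'][150:270,200:320],(400,400),interpolation=cv2.INTER_CUBIC),cv2.resize(t['image'][175:335,310:470],(400,400),interpolation=cv2.INTER_CUBIC)]))
for a,b,n in((load('scene0'),s,'s'),(load('top0'),t,'t')):
    df=cv2.absdiff(a['image'],b['image']).max(2); print(n,(df>40).sum())
```

```text
[-0.53093519 -0.08970839  0.28783686] [-0.01   0.003 -0.004 -0.003  0.     0.003]
s 8829
t 16493
```

View pics/s7.png

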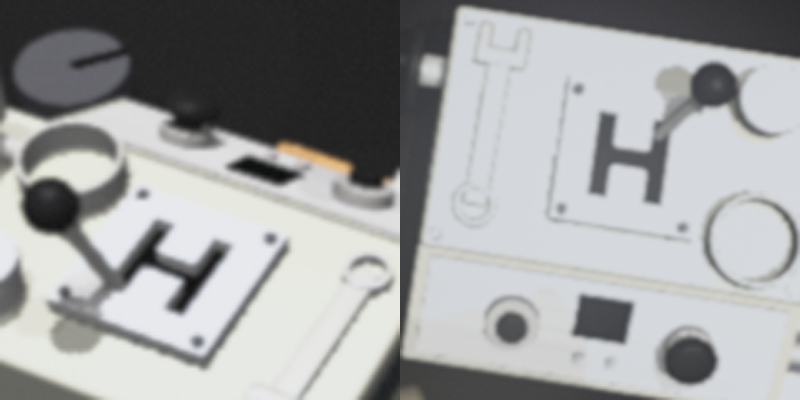

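The lever is in the far right slot, with the ball at (50,205) in the left half just as before the press. Both buttons are up, and the spanner, tin and ring have not moved. I'm handing in.

```bash
python3 -c "
from rig import sign_off; print(sign_off())"
```

```text
the job is handed in; nothing more can be done
None
```

The lever stands fully home in the far right slot, and the start button was pressed right down and is back up. I handed the job in at about 22.7 s of the 59 s allowed; no verdict was given.

- **Lever:** I pushed it with closed fingertips from the near left to neutral, across, and then forward until it stopped at the slot end. The push forces I read were about 3–5 N. Measured from the camera, the tilts are about 0.26 rad fore-aft and 0.22 rad across. The ball stood in the same place after the button press.
- **Start button:** I pressed it straight down until it stopped moving, with about 20 N at the end. The force against depth fits its full 5 mm of travel, but I could not read the button's travel directly. In the last picture it is up again.
- **Everything else:** In the last pictures the stop button is up, and the spanner, tin and ring on the deck look where they were. The bottle and bench tin were outside those last crops. I kept away from them, but did not check them again closely. The arm is clear of everything.
- **Disagreements:** The scene camera was about 0.6 pixel (1–2 mm) off at the gate plate, and I corrected for that. Nothing else disagreed.

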